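# Show the warmed tubes against the viewing panel

## Task

Take the white viewing panel out of its grooved stand and lean it, foot on the bench, against the front long side of the wooden tube rack so that it rests there by itself, sloping back some 15 to 20 degrees. Then lift the tube carrier with its four tubes straight up out of the warmer by its grip and hold it still and level in the air, about 5 cm above the bench and a few centimetres in front of the panel, with the row of tubes parallel to the panel and in the middle of its width. Finish while still holding it there, so the tubes can be looked over against the white; all four tubes stay in the carrier and nothing else on the bench is disturbed.

Things in the scene. Friction and masses are not known exactly. Their poses are not given: they have to be found in the camera images.
- panel: Flat white sheet, 6 mm thick (x), 160 wide (y), 190 high (z), about 0.24 kg; rubber edging along its foot, 8 mm thick, 20 high. Origin: middle of the underside of its foot; z points up the sheet. Starts upright in the middle groove of the plate stand, foot 12 mm above the bench, up to 0.1 rad off vertical.
- plate_stand: Low fixed timber stand, 64 (x) x 130 (y) x 30 mm high, with three grooves 9.5 mm wide and 18 mm deep along y, 20 mm apart; the panel stands in the middle one. Origin: centre of its underside; z up. It, the warmer and the small beaker share three places in a row before the robot, in any order. A fixed bench analyser 117 mm high stands behind the left two; a rail runs ahead at y = -0.33 m, 0.42 to 0.46 m up.
- rack: Fixed wooden tube rack to lean the panel on, 62 (x) x 310 (y) x 117 mm high. Origin: centre of its underside; its front faces its own -x, towards the robot. Front edges: foot board (0 to 16 mm up) at x = -31 mm, top board (104 to 117 mm up) at x = -26 mm. Glass tubes at y = -52 and -90 mm rise to 185 mm; no others: nothing stands above the top board from there to its left end.
- warmer: Fixed white dry-block tube warmer, case 125 (x) x 172 (y) x 77 mm high, with sloping control face toward its -x side, and an open steel-lined well 56 (x) x 144 (y) mm, its floor 30 mm above the bench, open at the top. Origin: on the bench under the centre of the well (the case reaches from x = -85 to +40 mm); z up.
- carrier: Aluminium tube carrier standing in the well with about 5 mm play all round: foot plate 46 (x) x 134 (y) x 5 mm, guide plate at 80 to 84 mm, centre rod, and on it a black grip bar; about 0.25 kg. Origin: centre of the underside of the foot plate; z up; the row of four tubes and the grip bar lie along y.
- grip (a point): Centre of the carrier's black grip bar, 175 mm above the carrier's underside. The bar is 14 mm thick (x), 72 mm long (y) and 22 mm high (z), with clear space beside and under it: the tube tops end 148 mm above the carrier's underside, 16 mm below the bar.
- tube_1: Empty glass test tube, 18 to 20 mm across, 143 mm long, standing loose in the carrier at y = -52 mm. Origin: bottom of the tube, z along it.
- tube_2: The same, 142 mm long, in the carrier at y = -25 mm.
- tube_3: The same, 143 mm long, in the carrier at y = +25 mm.
- tube_4: The same, 142 mm long, in the carrier at y = +52 mm.
- small_beaker: Bystander: glass beaker, 68 mm across, 90 mm high, in one of the three places in front of the robot. Origin: centre of its underside.
- flask: Bystander: conical glass flask, 92 mm across, 124 mm high, behind the rack. Origin: centre of its underside.
- cylinder: Bystander: stoppered glass measuring cylinder, 40 mm across the foot, 191 mm high, on the right. Origin: centre of its underside.
- vol_flask: Bystander: stoppered volumetric flask, 58 mm across, 188 mm high, on the right. Origin: centre of its underside.
- big_beaker: Bystander: glass beaker, 99 mm across, 129 mm high, at the right end of the rack. Origin: centre of its underside.
- rack_tube_1: Bystander: glass tube, 20 mm across, 167 mm long, in the rack at y = -52 mm. Origin: its bottom.
- rack_tube_2: Bystander: glass tube, 20 mm across, 160 mm long, in the rack at y = -90 mm. Origin: its bottom.

How it is judged (in metres and radians):
On the way, in this order (a step that is already met when the one before it is completed fails the run):
1. the panel stands with its foot on the bench, leans by itself against the front of the rack and is let go (angle between panel's own z axis and vertical between 0.14 and 0.47 rad and height (world z) of panel below 0.012 m and contact force between panel and rack above 0.02 N and x of panel in the frame of rack between -0.13 and -0.035 m and angle between the y axis of panel and the y axis of rack, either way round below 0.3 rad and linear speed of panel below 0.02 m/s and contact force between panel and the fingers below 0.01 N), for 0.3 s.
2. the carrier is lifted clear of the warmer, level, with its tubes (z of carrier in the frame of warmer above 0.08 m and angle between each of carrier, tube_1, tube_2, tube_3, tube_4's own z axis and vertical below 0.2 rad and contact force between carrier and warmer below 0.01 N and z of each of tube_1, tube_2, tube_3, tube_4 in the frame of carrier below 0.02 m), for 0.1 s.
At the end, for the whole second after the job is handed in: Panel untouched, leaning 8 to 27 degrees on the rack front, foot on the bench. Carrier held by the gripper alone, still, level within 5 degrees, 25 to 100 mm up, before the panel: within 150 mm of its foot, 30 mm of its middle, parallel within 14 degrees, four tubes in it (all of step 1 and height (world z) of carrier between 0.025 and 0.1 m and angle between carrier's own z axis and vertical below 0.09 rad and linear speed of carrier below 0.02 m/s and angular speed of carrier below 0.15 rad/s and contact force between carrier and the fingers above 2 N and contact force between carrier and warmer below 0.01 N and contact force between carrier and rack below 0.01 N and contact force between carrier and panel below 0.01 N and contact force between carrier and plate_stand below 0.01 N and x of grip in the frame of rack between -0.26 and -0.095 m and y of carrier in the frame of panel between -0.03 and 0.03 m and horizontal distance between carrier and panel below 0.15 m and angle between the y axis of carrier and the y axis of panel, either way round below 0.25 rad and z of each of tube_1, tube_2, tube_3, tube_4 in the frame of carrier below 0.02 m and angle between each of tube_1, tube_2, tube_3, tube_4's own z axis and vertical below 0.2 rad); the arm keeps its last pose, push and grip.
It fails at once if the carrier is tipped by more than 25 degrees (angle between carrier's own z axis and vertical above 0.44 rad).
It fails at once if a tube leaves the carrier (z of any of tube_1, tube_2, tube_3, tube_4 in the frame of carrier above 0.06 m).
It fails at once if a bystander is moved by more than 3 cm or knocked over (distance of any of small_beaker, flask, cylinder, vol_flask, big_beaker, rack_tube_1, rack_tube_2 from where it was at the start of the episode above 0.03 m or angle between any of small_beaker, flask, cylinder, vol_flask, big_beaker, rack_tube_1, rack_tube_2's own z axis and vertical above 0.5 rad).
It also fails if it takes over 61 s, if anything falls off the work surface, if the arm or the gripper's body presses on something with over 40 N, if the wrist force passes 120 N, or if a joint passes its speed limit or range.

## Robot

A 6-joint arm with a two-finger parallel gripper is mounted at the origin on the work surface; the furniture and walls round the work are solid. World frame = base frame: x ahead of the robot, y to its left, z up, the work surface at z = 0. Lengths are in mm, angles in rad, forces in N, time in s.
With the tool pointing down it reaches from about 350 to 975 mm from the base axis. Payload 7.1 kg.
Tool frame: the origin (TCP) lies at the centre of the arm's flange, where the gripper is bolted on; the fingertips stand 182 mm ahead of it and the grasp point (between the pads) lies 163 mm ahead of it; x points along the fingers, y is the direction in which the jaws open and shut, and the axes are right-handed (so a half turn about x gives the same grasp; the last joint's range is limited). The gripper opens to 88 mm and grips with 3 to 60 N. Pads are 20 mm wide; open, the fingers measure 115 mm over their backs; the gripper's body (75 mm by 178 mm) begins 61 mm behind the grasp point.
Start: joints at [-1.318, 0.423, 1.63, -0, 1.089, -0.019], TCP at [167.81, -602.035, 404.675] pointing down, gripper open.
Joint ranges: [-3, 3], [-0.9, 2.11], [0.09, 2.58], [-1.31, 4.45], [0.11, 2.69], [-2.54, 2.54]. Speed limits (rad/s): [2.39, 2.39, 3.01, 3.14, 3.14, 3.14].

## Interface

Orientations are given as a rotation vector (axis times angle).
In Python, from workcell import readout, viewer, workorder, models gives the robot as it stands. The module is installed in compiled form; this text tells all that it offers.
- The arm moves only by the tool apply_moves, never from a script. Its argument "commands" is a list that holds one entry, the list of rows, each a list of 4 numbers: the shift along the world's x, y, z in m, then the turn about the world's z in rad. A call has 1 to 8 rows; each row is the pose to reach, as a shift and turn from the pose commanded when the call began; what a row does not reach only later rows make up. A row lasts 1/8 s, in which the tool goes at most 62.5 mm and 10.7 degrees, less where a joint would pass 70% of its speed; a pose out of reach is approached as far as the arm can. A call with a gripper value outside its range is refused whole. "gripper" is the finger opening in m, from 0 to 0.0878, set as the call begins (left out, the last holds). The fingers move at their own pace and stop on an object; the grip force is fixed at half the most. Time passes only in rows, so rows that repeat a pose let the fingers close. It gives the time, the measured TCP pose, the force and the opening at its end, in the units of the state.
- readout.get_obs(): the state, without advancing time (a new reading comes with each control period).
- viewer.get_image(name): name is "scene" or "side" or "wrist"; returns a dict with "color" (480x640x3 uint8, red, green, blue), "vertical_fov" (degrees; the focal length in pixels is half the picture's height over the tangent of half this angle, whatever the lens; pixels are square), "cx", "cy" (the principal point, pixels), "rvec" (rotation vector, rad) and "tvec" (3), from world to camera coordinates, as OpenCV has them. Camera axes: x right, y down, z forward; pixel columns grow to the right and rows downward; lengths in mm; the calibration is good to about 2 mm. A picture is of the moment at which its call begins. There is no depth.
- workorder.close_job(): hands the job in, once; it reports no verdict.
Trained networks look in the newest picture that a camera, given by its name, has taken for a name from the list of things; names that differ only in an ending like _2 or _b are one class to them, and where a whole thing is asked for, a point or a joint stands for the part that bears it (a point fixed in the world has none). Each returns a list of dicts, best first, with "conf" (0 to 1); they miss things now and then, are a little off and sometimes report something else, mostly with a low value. They report only what shows in the picture. A call takes as long as a camera call.
- models.search_frame(camera, label): "position" ([x, y, z] in mm, in world coordinates, good to about 4 mm: the middle of the surface that is visible of it).
- models.place_of(camera, label): "position" ([x, y, z] in mm, in world coordinates, good to about 4 mm: a listed point, or the origin of a listed thing).
The state is a dict: "t": time; "qpos": joint angles; "qvel": joint speeds; "joint_torque": joint torques, N m; "ee_pos": TCP position; "orientation": TCP orientation; "ft_force": force on the tool from outside, world axes, zero at the start; "moment": the same for the moment, N m; "width": finger opening in mm.
Only numpy, scipy, OpenCV 4.12 (cv2) and the standard library are available. Lean on these libraries where they do the work, as an engineer would, in place of code of your own. Each camera call takes 0.05 s, during which the arm holds its last target.

## Working session

There is one attempt and no reset: what is moved stays moved. The work goes in short steps, Python scripts to look and compute and a tool call to move; the robot and the scene stay as the last step left them, time stands still between calls to the robot, and variables do not carry over. Pictures are saved under pics/ and viewed, and the job is handed in when it is done.

Besides the shell and the picture viewer there is one more tool, called after "Request:" as a command line: name --argument value ..., lists and objects as JSON in quotes. apply_moves: Moves the arm, as the interface text tells. Its arguments: {"type":"object","properties":{"commands":{"type":"array","items":{"type":"array","items":{"type":"array","items":{"type":"number"}}}},"gripper":{"type":"number"}},"required":["commands"]}

```bash
mkdir -p pics; python3 - <<'E'
from workcell import readout, viewer, models
import cv2
o=readout.get_obs()
print(o['t'],o['ee_pos'],o['orientation'],o['width'])
for c in ['scene','side','wrist']:
    im=viewer.get_image(c); cv2.imwrite(f'pics/{c}0.png',im['color'][:,:,::-1]); print(c,im['vertical_fov'],im['rvec'],im['tvec'])
for c in ['scene','side']:
  for n in ['panel','plate_stand','rack','warmer','carrier','grip','small_beaker']:
    print(c,n,[(round(d['conf'],2),[round(float(v)) for v in d['position']]) for d in models.place_of(c,n)[:2]])
print(readout.get_obs()['t'])
E
```

```text
0.0 [ 167.74438299 -601.78694379  403.90066374] [ 2.07645796  0.28562802 -2.07694397] 87.35424198063329
scene 47.77842371258096 [ 1.19200363 -2.04523217  1.15724995] [245.26219574 383.75927168 986.98668829]
side 48.28233163317293 [ 2.12706309  0.62411089 -0.2909638 ] [-448.92714188  -99.65008269 1817.37027877]
wrist 65.51774692376678 [-2.32000678  1.76063878  0.24490755] [-623.83917537  -32.55526702  389.29225938]
scene panel [(0.94, [406, 259, 10])]
scene plate_stand [(0.63, [407, 267, 1])]
scene rack [(0.6, [653, -142, 1])]
scene warmer [(0.86, [406, -126, 0]), (0.36, [651, -141, 1])]
scene carrier [(0.7, [624, -186, 20])]
scene grip []
scene small_beaker [(0.69, [420, 59, -1])]
side panel [(0.91, [405, 261, 13])]
side plate_stand [(0.43, [403, 265, 0])]
side rack [(0.74, [650, -141, 0]), (0.26, [404, -72, 36])]
side warmer [(0.9, [409, -130, -3])]
side carrier [(0.76, [404, -129, 29]), (0.16, [405, -73, 36])]
side grip [(0.66, [403, -124, 210]), (0.63, [406, 260, 12])]
side small_beaker [(0.79, [416, 61, 2]), (0.43, [404, 260, 9])]
0.85
```

View pics/scene0.png

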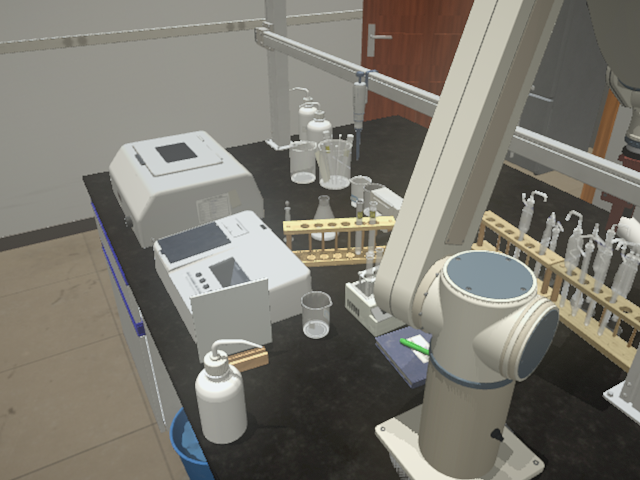

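View pics/side0.png

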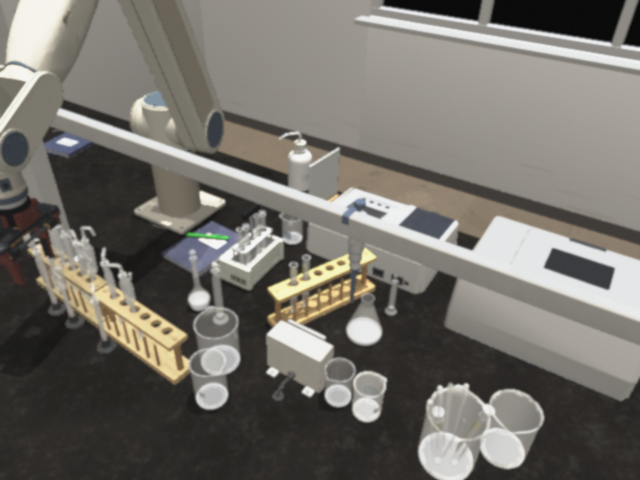

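View pics/wrist0.png

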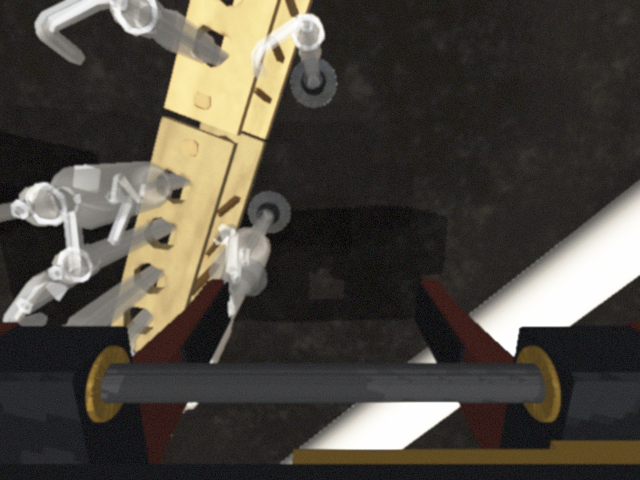

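```bash
cat > h.py <<'E'
import numpy as np, cv2
from workcell import readout, viewer, models
def cam(n,save=None):
    im=viewer.get_image(n)
    if save: cv2.imwrite(f'pics/{save}.png',im['color'][:,:,::-1])
    return prep(im)
def prep(im):
    f=240/np.tan(np.radians(im['vertical_fov'])/2)
    R=cv2.Rodrigues(np.array(im['rvec'],float))[0]
    return dict(f=f,R=R,t=np.array(im['tvec'],float),cx=im['cx'],cy=im['cy'],img=im['color'])
def proj(c,p):
    q=(c['R']@np.atleast_2d(p).T).T+c['t']
    return np.c_[c['cx']+c['f']*q[:,0]/q[:,2],c['cy']+c['f']*q[:,1]/q[:,2]]
def hit(c,u,v,axis,val):
    d=c['R'].T@np.array([(u-c['cx'])/c['f'],(v-c['cy'])/c['f'],1]); o=-c['R'].T@c['t']
    return o+d*(val-o[axis])/d[axis]
E
python3 - <<'E'
from h import *
o=readout.get_obs(); print(cv2.Rodrigues(np.array(o['orientation']))[0].round(2))
s=cam('scene');d=cam('side')
for c,n in((s,'scene'),(d,'side')):
    print(n,'pos',(-c['R'].T@c['t']).round())
    for x in(0,300,600,900,1200): print(x,proj(c,[[x,-330,440]]).round())
# bottle
b=hit(s,222,432,2,0);print('bottle base',b.round())
# bottle top side (299,142); 
print('bottle side base',hit(d,300,190,2,0).round())
for z in(150,200,250): print(z,hit(s,220,345,2,z).round(),hit(d,300,143,2,z).round())
# panel corners
for u,v in((193,296),(270,279)): print('panel s',hit(s,u,v,0,405).round())
for u,v in((339,150),(310,167)): print('panel d',hit(d,u,v,0,405).round())
E
```

```text
[[ 0.    0.27 -0.96]
 [-0.   -0.96 -0.27]
 [-1.    0.    0.  ]]
scene pos [-448.  530.  837.]
0 [[642. 191.]]
300 [[507. 136.]]
600 [[417.  99.]]
900 [[353.  73.]]
1200 [[304.  54.]]
side pos [ 1176. -1064.  1000.]
0 [[ 65. 119.]]
300 [[152. 151.]]
600 [[259. 189.]]
900 [[395. 238.]]
1200 [[572. 302.]]
bottle base [246. 359.   0.]
bottle side base [271. 324.   0.]
150 [311. 323. 150.] [231. 384. 150.]
200 [256. 338. 200.] [287. 299. 200.]
250 [200. 353. 250.] [342. 214. 250.]
panel s [405. 337. 207.]
panel s [405. 175. 190.]
panel d [405. 355. 184.]
panel d [405. 175. 202.]
```

```bash
python3 - <<'E'
import cv2
a=cv2.imread('pics/scene0.png')[180:400,150:420]; cv2.imwrite('pics/s_c.png',cv2.resize(a,None,fx=2.7,fy=2.7,interpolation=2))
a=cv2.imread('pics/side0.png')[110:360,160:460]; cv2.imwrite('pics/d_c.png',cv2.resize(a,None,fx=2.3,fy=2.3,interpolation=2))
E
```

```text
(no output)
```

View pics/s_c.png

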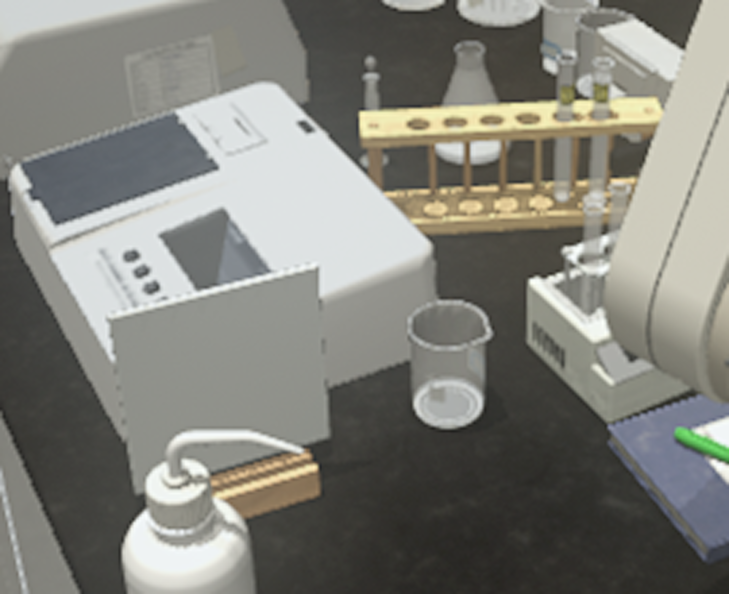

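View pics/d_c.png

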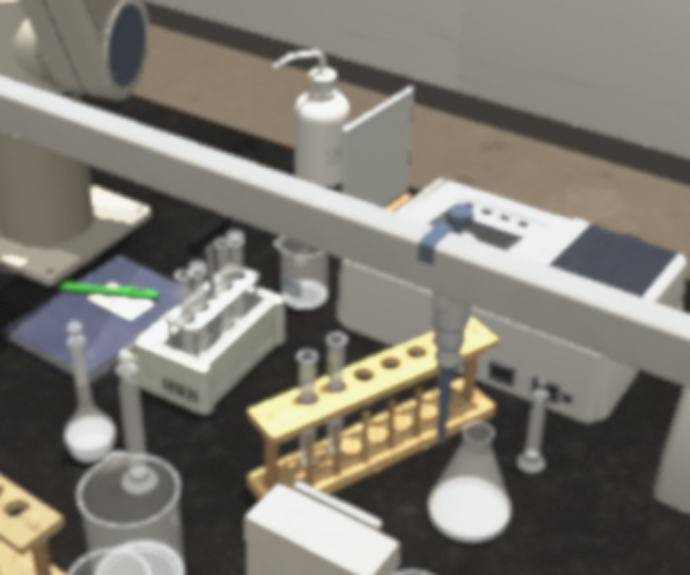

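```bash
python3 - <<'E'
from h import *
s=cam('scene');d=cam('side');w=cam('wrist')
o=readout.get_obs(); R=cv2.Rodrigues(np.array(o['orientation']))[0]
wp=-w['R'].T@w['t']; print('wrist cam in tool', (R.T@(wp-o['ee_pos'])).round(), 'view axes in tool',(w['R']@R).round(2))
P=lambda c:np.diag([1,1,1.])@np.array([[c['f'],0,c['cx']],[0,c['f'],c['cy']],[0,0,1]])@np.c_[c['R'],c['t']]
def tri(a,b):
    X=cv2.triangulatePoints(P(s),P(d),np.array(a,float).reshape(2,1),np.array(b,float).reshape(2,1)).ravel();return (X[:3]/X[3]).round()
print('nozzle bend',tri((217,341),(299,134)),'tip',tri((263,348),(280.4,138)))
print('panel corners',tri((268,278.5),(310,165)),tri((191,297),(339,149)))
r=lambda u,v:(160+u/2.3,110+v/2.3); q=lambda u,v:(150+u/2.7,180+v/2.7)
# rack top front corner left, top-rear left
print('rack top left-rear? ',tri(q(358,112),r(497,338)), tri(q(362,138),r(465,318)))
for n in ['rack','vol_flask','flask']:
  for c in ['scene','side']:
    print(c,n,[(round(e['conf'],2),[round(float(v)) for v in e['position']]) for e in models.place_of(c,n)[:2]])
E
```

```text
wrist cam in tool [ 21.  -1. -75.] view axes in tool [[-0.    1.   -0.  ]
 [-0.27  0.    0.96]
 [ 0.96  0.    0.27]]
nozzle bend [256. 341. 209.] tip [214. 281. 203.]
panel corners [397. 185. 201.] [415. 339. 198.]
rack top left-rear?  [734. -10. 115.] [685.   8. 114.]
scene rack [(0.88, [650, -142, 0])]
side rack [(0.97, [650, -144, 1]), (0.35, [404, 263, 14])]
scene vol_flask []
side vol_flask [(0.7, [376, -326, 1])]
scene flask [(0.98, [794, -175, 0])]
side flask []
```

Request:
apply_moves --commands '[[[0,0,0.06,0],[0,0,0.12,0],[0,0,0.18,0],[0,0,0.24,0],[0,0,0.3,0],[0.04,0.04,0.3,0.15],[0.08,0.08,0.3,0.3],[0.12,0.12,0.3,0.45]]]' --gripper 0.0878

```text
t: 2.4
ee_pos: [288.6, -480.7, 704.8]
orientation: [1.799, 0.683, -1.798]
ft_force: [1.3, -1.0, 0.4]
width: 88.0
```

Request:
apply_moves --commands '[[[0.03,0.054,0,0.12],[0.06,0.108,0,0.24],[0.09,0.162,0,0.36],[0.12,0.216,0,0.48],[0.14,0.275,0,0.6],[0.15,0.335,0,0.7],[0.15,0.395,0,0.73],[0.145,0.455,0,0.73]]]'

```text
t: 3.4
ee_pos: [432.5, -25.1, 704.6]
orientation: [1.296, 1.151, -1.296]
ft_force: [0.4, 0.4, -0.4]
width: 87.8
```

```bash
python3 - <<'E'
from h import *
o=readout.get_obs(); print(o['t'],o['ee_pos'])
s=cam('scene','scene1');w=cam('wrist','wrist1');d=cam('side','side1')
for n in ['rack','carrier','grip','warmer','panel','plate_stand','tube_1']:
  for c in ['scene','side','wrist']:
    print(c,n,[(round(e['conf'],2),[round(float(v)) for v in e['position']]) for e in models.place_of(c,n)[:4]])
E
```

```text
3.4 [432.48431675 -25.1269816  704.64615036]
scene rack [(0.66, [652, -141, 4])]
side rack [(0.44, [407, -127, 2])]
wrist rack []
scene carrier []
side carrier [(0.91, [408, -128, 28])]
wrist carrier [(0.71, [409, -127, 34])]
scene grip [(0.54, [405, -126, 205])]
side grip [(0.56, [402, -124, 206])]
wrist grip [(0.57, [409, -128, 201]), (0.31, [794, -172, -1])]
scene warmer []
side warmer [(0.6, [405, -129, 0])]
wrist warmer [(0.77, [412, -127, 6])]
scene panel [(0.72, [405, 257, 7])]
side panel [(0.19, [405, 266, 0])]
wrist panel [(0.77, [403, 262, 13])]
scene plate_stand [(0.6, [409, 262, -1])]
side plate_stand [(0.44, [404, 265, -2]), (0.36, [541, -444, 1])]
wrist plate_stand [(0.68, [403, 270, -2])]
scene tube_1 [(0.69, [405, -75, 34]), (0.34, [407, -126, 202])]
side tube_1 [(0.76, [405, -73, 35]), (0.62, [411, -173, 39]), (0.62, [407, -104, 33]), (0.6, [410, -154, 38])]
wrist tube_1 [(0.68, [404, -98, 34]), (0.51, [409, -148, 31])]
```

View pics/scene1.png

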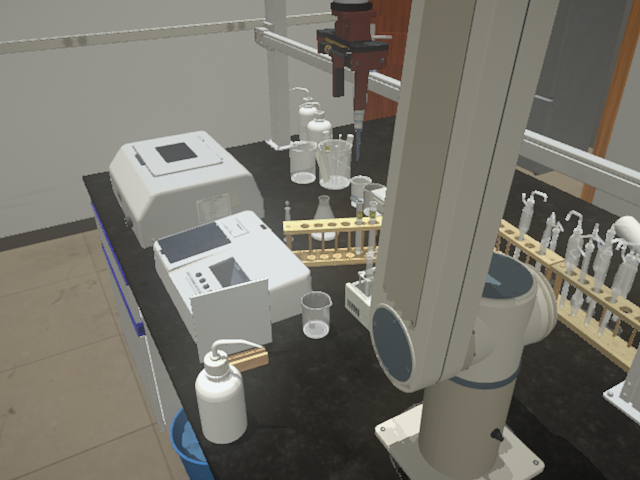

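View pics/wrist1.png

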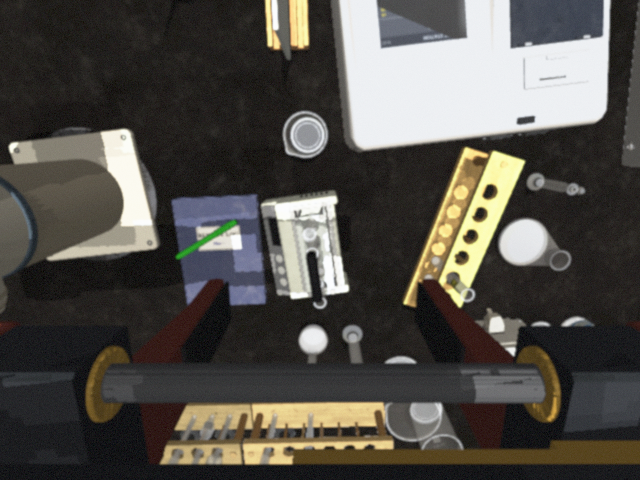

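```bash
python3 - <<'E'
import cv2
a=cv2.imread('pics/wrist1.png')[0:320,160:600]; cv2.imwrite('pics/w1c.png',cv2.resize(a,None,fx=1.8,fy=1.8,interpolation=2))
E
```

```text
(no output)
```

View pics/w1c.png

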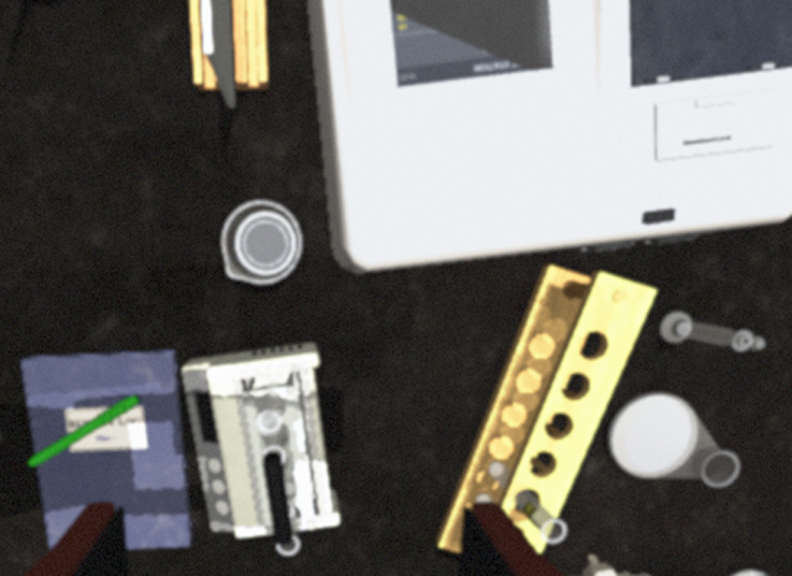

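```bash
python3 - <<'E'
from h import *
import pickle
w=cam('wrist')
q=lambda u,v:(160+u/1.8,v/1.8)
H=lambda u,v,z:hit(w,*q(u,v),2,z).round()
print('top front left',H(600,272,117),'rear left',H(657,290,117),'front mid',H(515,455,117),'rear mid',H(548,545,117))
print('foot front left',H(548,265,16),'right',H(440,548,16))
print('grip ends',H(273,458,216),H(287,545,216))
print('warmer',H(318,345,77),H(338,525,77),H(183,367,60),H(210,538,60))
print('stand',H(193,87,30),H(267,87,30)); print('beaker',H(262,240,90))
print('analyser corner',H(345,265,110))
E
```

```text
top front left [690.  -3. 117.] rear left [737. -23. 117.] front mid [ 616. -152.  117.] rear mid [ 644. -243.  117.]
foot front left [685.   1.  16.] right [ 564. -285.   16.]
grip ends [410. -99. 216.] [ 412. -169.  216.]
warmer [455. -41.  77.] [ 455. -218.   77.] [327. -49.  60.] [ 326. -224.   60.]
stand [371. 192.  30.] [436. 184.  30.]
beaker [417.  55.  90.]
analyser corner [483.  27. 110.]
```

```bash
python3 - <<'E'
from h import *
w=cam('wrist')
q=lambda u,v:(160+u/1.8,v/1.8)
H=lambda u,v,z:hit(w,*q(u,v),2,z).round()
for z in(117,90,40):
  print(z,[H(u,v,z)[:2] for u,v in((335,240),(350,268),(365,271),(580,248),(700,235),(792,216))])
for c in('scene','side','wrist'):
  for i in range(2):
    if i: cam(c)
    print(c,[(round(e['conf'],2),[round(float(v)) for v in e['position']]) for e in models.search_frame(c,'rack')[:1]+models.place_of(c,'rack')[:1]])
E
```

```text
117 [array([477.,  48.]), array([487.,  25.]), array([499.,  21.]), array([674.,  18.]), array([770.,  17.]), array([843.,  23.])]
90 [array([478.,  48.]), array([489.,  24.]), array([501.,  20.]), array([685.,  17.]), array([786.,  16.]), array([862.,  22.])]
40 [array([481.,  48.]), array([493.,  22.]), array([506.,  17.]), array([705.,  14.]), array([815.,  13.]), array([898.,  20.])]
scene [(0.6, [657, -114, 68]), (0.66, [652, -141, 4])]
scene [(0.71, [659, -111, 67]), (0.8, [652, -141, 3])]
side [(0.6, [653, -162, 55]), (0.44, [407, -127, 2])]
side [(0.82, [655, -162, 54]), (0.81, [652, -140, -1])]
wrist [(0.88, [661, -100, 110])]
wrist [(0.59, [660, -102, 107]), (0.97, [649, -141, -3])]
```

Request:
apply_moves --commands '[[[-0.005,0.057,0,0],[-0.01,0.115,0,0],[-0.016,0.173,0,0],[-0.021,0.23,0,0],[-0.026,0.287,0,0],[-0.026,0.287,-0.06,0],[-0.026,0.287,-0.12,0],[-0.026,0.287,-0.18,0]]]'

```text
t: 6.45
ee_pos: [406.4, 260.2, 523.0]
orientation: [1.296, 1.151, -1.295]
ft_force: [0.4, -0.2, -0.1]
width: 87.8
```

```bash
python3 - <<'E'
from h import *
o=readout.get_obs(); print(o['t'],o['ee_pos'])
w=cam('wrist','wrist2');s=cam('scene','scene2')
for c in('scene','wrist'): print(models.place_of(c,'panel')[:1])
E
```

```text
6.45 [406.44020014 260.15489821 523.04142466]
[{'position': [405.0, 259.7, 10.6], 'conf': 0.65}]
[{'position': [405.4, 261.1, 13.5], 'conf': 0.69}]
```

View pics/wrist2.png

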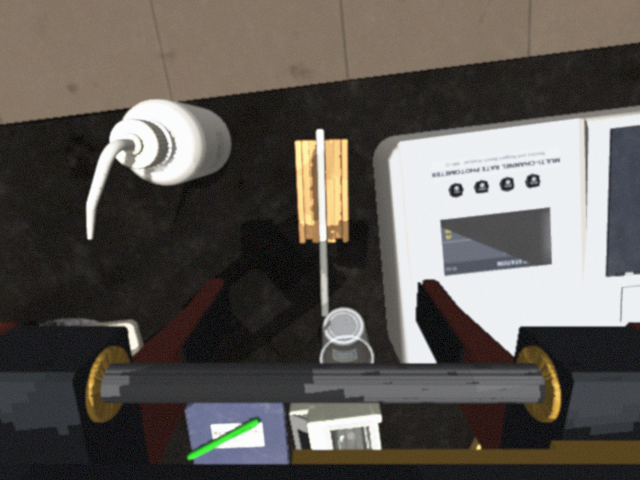

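View pics/scene2.png

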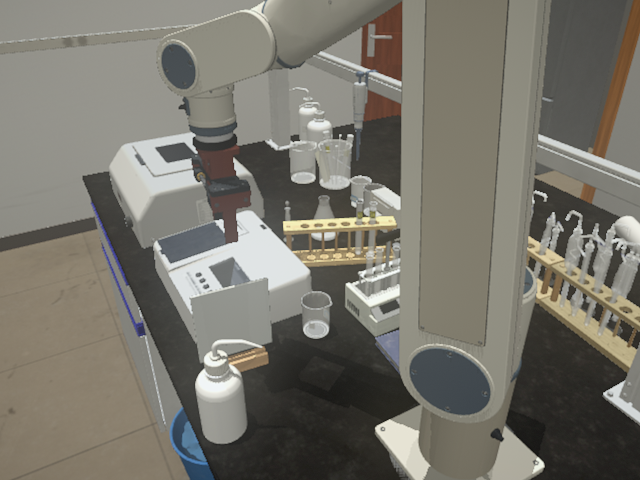

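```bash
python3 - <<'E'
from h import *
w=cam('wrist')
for p in((320,130),(324.5,316)): print(hit(w,*p,2,202).round())
print('grasp pt px',proj(w,[[406.4,260.2,200]]))
a=w['img'][110:330,260:400,::-1];cv2.imwrite('pics/w2c.png',cv2.resize(a,None,fx=2.7,fy=2.7))
E
```

```text
[415. 340. 202.]
[400. 181. 202.]
grasp pt px [[321.56306826 229.59800515]]
```

View pics/w2c.png

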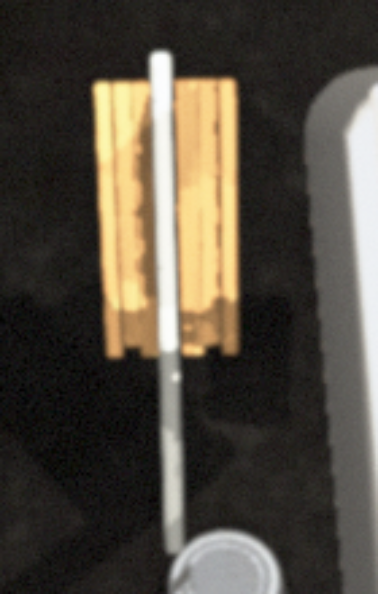

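Request:
apply_moves --commands '[[[0.001,0.001,-0.06,0.02],[0.001,0.001,-0.12,0.02],[0.001,0.001,-0.171,0.02],[0.001,0.001,-0.171,0.02],[0.001,0.001,-0.171,0.02]]]'

```text
t: 7.32
ee_pos: [409.4, 261.9, 356.7]
orientation: [1.286, 1.16, -1.278]
ft_force: [-0.3, -0.6, -0.4]
width: 88.0
```

Request:
apply_moves --commands '[[[0,0,0,0],[0,0,0,0],[0,0,0,0],[0,0,0,0],[0,0,0,0],[0,0,0,0],[0,0,0,0],[0,0,0,0]]]' --gripper 0.0

```text
t: 8.32
ee_pos: [407.8, 261.0, 353.6]
orientation: [1.282, 1.161, -1.282]
ft_force: [-0.2, -0.5, -0.3]
width: 10.9
```

Request:
apply_moves --commands '[[[0,0,0,0],[0,0,0,0],[0,0,0,0]]]'

```text
t: 8.7
ee_pos: [407.6, 261.0, 353.6]
orientation: [1.281, 1.161, -1.282]
ft_force: [-2.3, 0.7, 0.2]
width: 6.1
```

```bash
python3 - <<'E'
from h import *
o=readout.get_obs(); print(o['t'],o['ee_pos'],o['ft_force'],o['width'])
E
```

```text
8.7 [407.61156451 260.97676796 353.62022988] [-2.25446465  0.73564524  0.2326189 ] 6.0924957868968
```

Request:
apply_moves --commands '[[[0,0,0.02,0],[0,0,0.05,0],[0,0,0.09,0],[0,0,0.13,0],[0,0,0.16,0],[0,0,0.16,0],[0,0,0.16,0]]]'

```text
t: 9.57
ee_pos: [407.5, 260.7, 512.1]
orientation: [1.28, 1.161, -1.284]
ft_force: [-0.5, -0.3, -2.8]
width: 5.3
```

```bash
python3 - <<'E'
from h import *
o=readout.get_obs(); print(o['t'],o['ee_pos'],o['ft_force'],o['width'])
s=cam('scene','scene3');d=cam('side','side3');w=cam('wrist','wrist3')
for c in('scene','side','wrist'): print(models.place_of(c,'panel')[:1])
E
```

```text
9.575 [407.4956925  260.67331026 512.12937282] [-0.48673939 -0.28635309 -2.78646221] 5.300636307033651
[{'position': [406.1, 255.0, 167.6], 'conf': 0.89}]
[{'position': [402.4, 261.1, 169.3], 'conf': 0.6}]
[]
```

View pics/scene3.png

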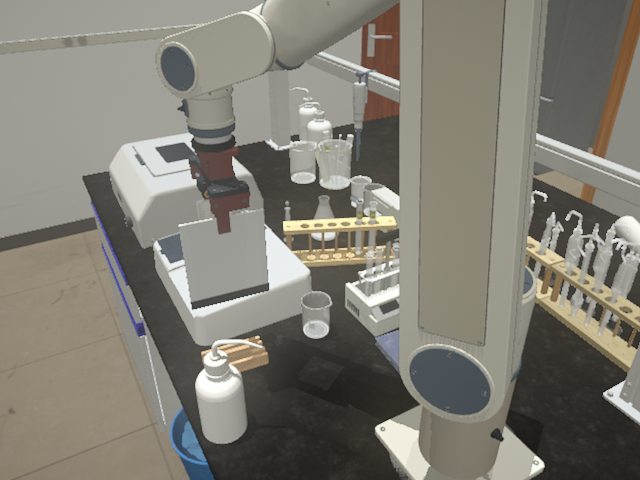

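View pics/side3.png

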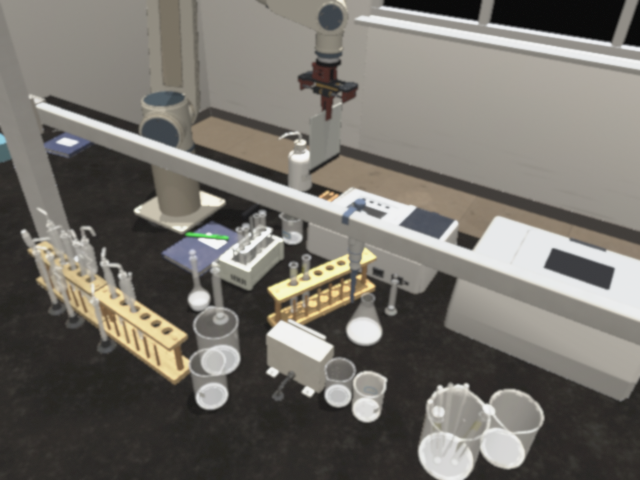

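```bash
python3 - <<'E'
import cv2
a=cv2.imread('pics/scene3.png')[200:340,270:410]; cv2.imwrite('pics/s3c.png',cv2.resize(a,None,fx=5,fy=4,interpolation=2))
a=cv2.imread('pics/side3.png')[240:340,255:395]; cv2.imwrite('pics/d3c.png',cv2.resize(a,None,fx=5,fy=5,interpolation=2))
E
```

```text
(no output)
```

View pics/s3c.png

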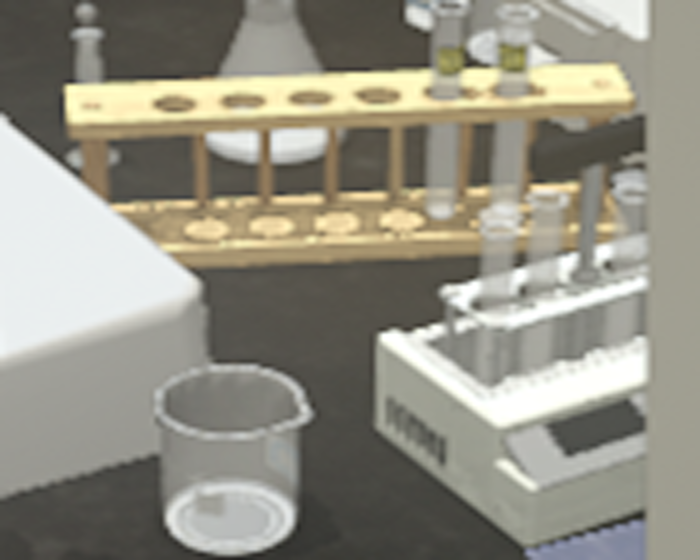

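View pics/d3c.png

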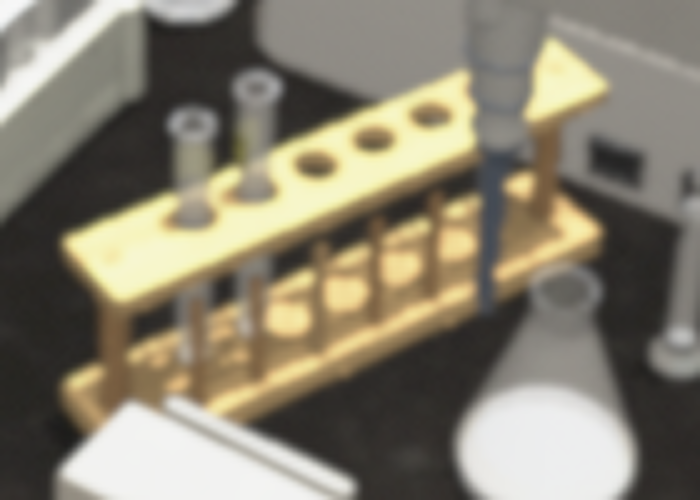

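```bash
python3 - <<'E'
from h import *
s=cam('scene');d=cam('side')
S=dict(fl=(72,122),rl=(65,86),rr=(620,67),fr=(633,96)); D=dict(fr=(65,243),rr=(112,300),rl=(608,88),fl=(555,42))
C=np.array([651,-142.]);a=0.405
x=np.array([np.cos(a),-np.sin(a)]);y=np.array([np.sin(a),np.cos(a)])
M={'fl':(-26,155),'rl':(26,155),'fr':(-26,-155),'rr':(26,-155)}
obs={}
for k in S:
    u,v=S[k];p=hit(s,270+u/5,200+v/4,2,117)[:2]
    u,v=D[k];q=hit(d,255+u/5,240+v/5,2,117)[:2]
    print(k,p.round(),q.round(),'model',(C+x*M[k][0]+y*M[k][1]).round())
    obs[k]=(p,q)
for i in(0,1):
    c=np.mean([obs[k][i] for k in obs],0); l=(obs['fl'][i]-obs['fr'][i]+obs['rl'][i]-obs['rr'][i])/2
    print(c.round(),np.hypot(*l).round(),np.arctan2(l[0],l[1]).round(3))
E
```

```text
fl [686.   9.] [695.   6.] model [688.  11.]
rl [732. -10.] [737. -15.] model [736. -10.]
rr [ 604. -288.] [ 612. -295.] model [ 614. -295.]
fr [ 567. -270.] [ 569. -274.] model [ 566. -274.]
[ 647. -140.] 305.0 0.418
[ 653. -145.] 307.0 0.422
```

Request:
apply_moves --commands '[[[0.025,-0.042,0,-0.04],[0.055,-0.091,0,-0.09],[0.085,-0.14,0,-0.14],[0.115,-0.19,0,-0.19],[0.145,-0.24,0,-0.24],[0.175,-0.29,0,-0.28],[0.195,-0.321,0,-0.31],[0.2015,-0.3327,0,-0.32]]]'

```text
t: 10.98
ee_pos: [610.1, -73.6, 513.0]
orientation: [1.512, 0.98, -1.513]
ft_force: [-0.3, 0.6, -3.1]
width: 6.0
```

Request:
apply_moves --commands '[[[0,0,-0.03,0],[0,0,-0.07,0],[0,0,-0.11,0],[0,0,-0.14,0],[0,0,-0.155,0],[0,0,-0.155,0],[0,0,-0.155,0]]]'

```text
t: 11.85
ee_pos: [609.8, -71.6, 360.1]
orientation: [1.512, 0.98, -1.509]
ft_force: [0.2, -0.2, -2.8]
width: 5.6
```

```bash
python3 - <<'E'
from h import *
o=readout.get_obs(); print(o['t'],o['ee_pos'],o['ft_force'],o['width'])
R=cv2.Rodrigues(np.array(o['orientation']))[0]; print(np.arctan2(R[1,1],R[0,1]))
s=cam('scene','scene4');d=cam('side','side4');w=cam('wrist','wrist4')
for c in('scene','side','wrist'): print([(e['conf'],np.round(e['position'])) for n in('panel','rack') for e in models.place_of(c,n)[:1]])
E
```

```text
11.85 [609.8292164  -71.60046461 360.09108543] [ 0.19185639 -0.23416324 -2.77630227] 5.600235152537632
-0.41874335550197234
[(0.67, array([608., -70.,  18.]))]
[(0.82, array([609., -72.,  21.])), (0.91, array([ 654., -144.,   -1.]))]
[(0.8, array([ 648., -141.,    0.]))]
```

View pics/scene4.png

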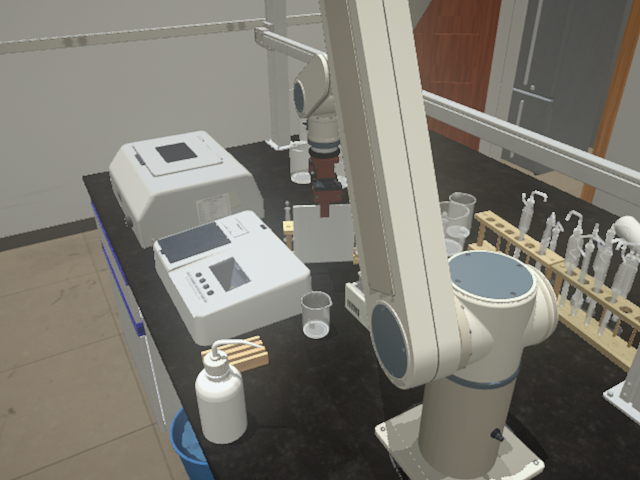

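View pics/side4.png

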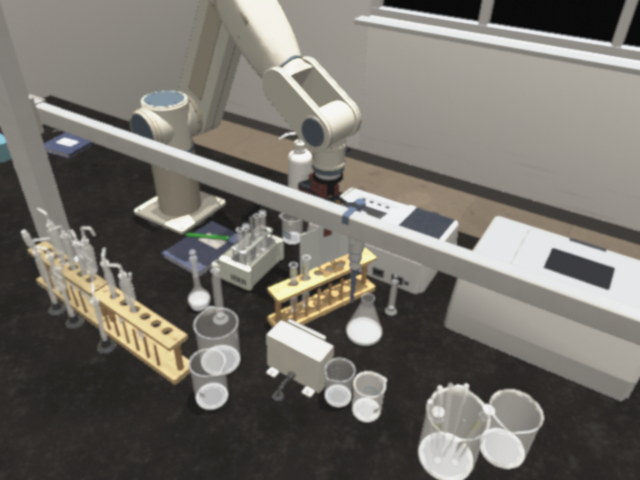

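View pics/wrist4.png

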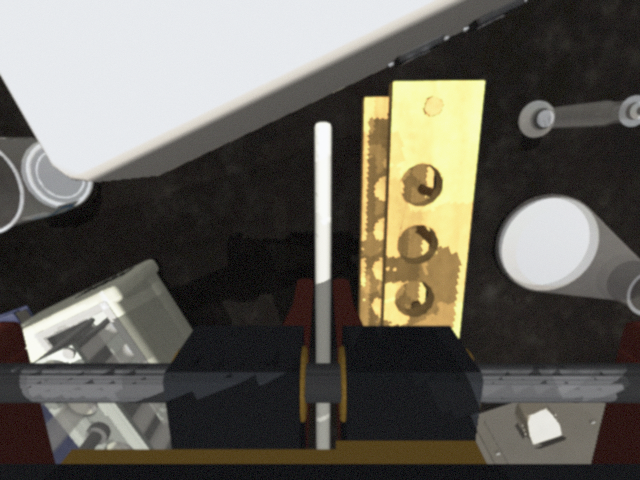

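```bash
python3 - <<'E'
from h import *
w=cam('wrist')
pl=hit(w,322.5,124,2,208);pr=hit(w,322.5,300,2,208)
a=hit(w,391.5,80,2,117);b=hit(w,387.5,320,2,117); f=hit(w,363,100,2,16)
e=hit(w,70,180,2,115);g=hit(w,395,50,2,115)
print(pl.round(),pr.round(),a.round(),b.round(),f.round(),'analyser',e.round(),g.round())
d=(b-a)[:2];d/=np.hypot(*d);n=np.array([-d[1],d[0]])
print('yaw rack',np.arctan2(-d[0],-d[1]),'panel',np.arctan2(*(pl-pr)[:2]),'normal dist',n@(pl-a)[:2],n@(pr-a)[:2])
E
```

```text
[642.   1. 208.] [616. -57. 208.] [687.   9. 117.] [ 632. -126.  117.] [682.  10.  16.] analyser [493.  35. 115.] [694.  22. 115.]
yaw rack 0.38618012464125345 panel 0.4186222736195746 normal dist -38.71645308479111 -40.77872655619373
```

Request:
apply_moves --commands '[[[0,0,-0.008,0],[0,0,-0.015,0],[0,0,-0.015,0],[0,0,-0.015,0]]]'

```text
t: 12.85
ee_pos: [609.2, -71.7, 343.4]
orientation: [1.51, 0.981, -1.511]
ft_force: [0.2, 0.6, -2.1]
width: 5.7
```

Request:
apply_moves --commands '[[[0,0,-0.002,0],[0,0,-0.002,0]]]'

```text
t: 13.1
ee_pos: [609.5, -71.7, 342.3]
orientation: [1.511, 0.98, -1.51]
ft_force: [0.1, 1.5, 2.8]
width: 5.8
```

Request:
apply_moves --commands '[[[0,0,0,0],[0,0,0,0],[0,0,0,0],[0,0,0,0]]]' --gripper 0.024

```text
t: 13.6
ee_pos: [609.3, -71.8, 341.6]
orientation: [1.511, 0.981, -1.511]
ft_force: [0.5, -0.2, 0.5]
width: 23.8
```

Request:
apply_moves --commands '[[[0.005,-0.002,0,0],[0.01,-0.004,0,0],[0.015,-0.007,0,0],[0.02,-0.009,0,0],[0.025,-0.011,0,0],[0.03,-0.013,0,0],[0.035,-0.015,0,0],[0.037,-0.016,0,0]]]'

```text
t: 14.6
ee_pos: [646.6, -87.9, 341.6]
orientation: [1.511, 0.981, -1.511]
ft_force: [-0.1, -0.5, 0.3]
width: 24.2
```

```bash
python3 - <<'E'
from h import *
o=readout.get_obs(); print(o['t'],o['ee_pos'],o['ft_force'],o['width'])
s=cam('scene','scene5');d=cam('side','side5');w=cam('wrist','wrist5')
a=np.hstack([cv2.resize(s['img'][170:290,250:400,::-1],(400,320)),cv2.resize(w['img'][:,:,::-1],(400,320))]);cv2.imwrite('pics/m5.png',a)
for c in('scene','side','wrist'): print([(e['conf'],np.round(e['position'])) for n in('panel',) for e in models.place_of(c,n)[:1]])
E
```

```text
14.6 [646.64676084 -87.85148888 341.63990953] [-0.13941488 -0.51911763  0.28182022] 24.226662226315394
[(0.63, array([609., -72.,   0.]))]
[(0.63, array([610., -70.,   2.]))]
[(0.9, array([606., -71.,   3.]))]
```

View pics/m5.png

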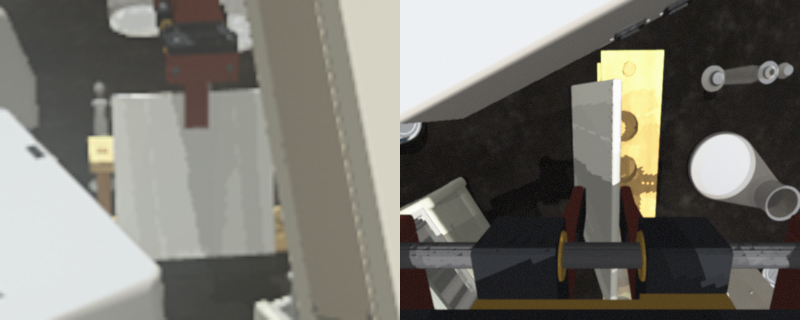

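Request:
apply_moves --commands '[[[0.003,-0.0013,0,0],[0.006,-0.0026,0,0],[0.009,-0.0039,0,0],[0.012,-0.0052,0,0],[0.014,-0.0061,0,0],[0.014,-0.0061,0,0]]]'

```text
t: 15.65
ee_pos: [660.4, -93.9, 341.6]
orientation: [1.511, 0.981, -1.511]
ft_force: [0.1, -0.5, -0.6]
width: 23.9
```

```bash
python3 - <<'E'
from h import *
o=readout.get_obs(); print(o['t'],o['ee_pos'],o['ft_force'],o['width'])
s=cam('scene','scene6');d=cam('side','side6');w=cam('wrist','wrist6')
for c in('scene','side','wrist'): print([(e['conf'],np.round(e['position'])) for n in('panel',) for e in models.place_of(c,n)[:1]])
E
```

```text
15.65 [660.42229977 -93.91837077 341.60237419] [ 0.08519912 -0.52724865 -0.62629434] 23.89766884783675
[(0.8, array([608., -72.,  -1.]))]
[(0.66, array([609., -70.,   1.]))]
[(0.82, array([605., -71.,   1.]))]
```

View pics/wrist6.png

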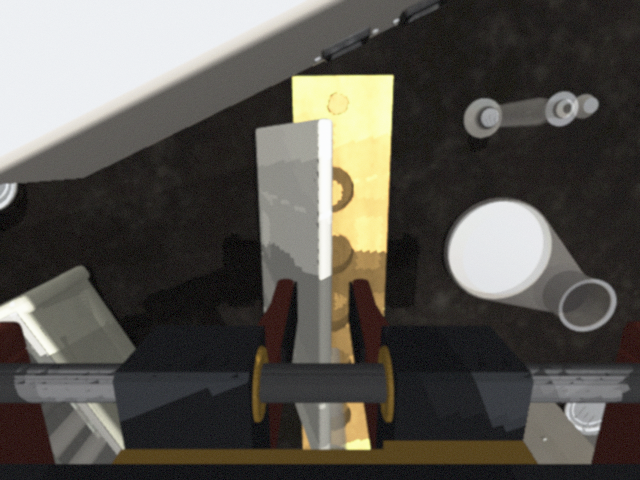

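```bash
python3 - <<'E'
from h import *
w=cam('wrist')
for z in(180,):
  p=hit(w,325.5,121,2,z);q=hit(w,325,275,2,z);print(p.round(),q.round())
  C=np.array([651,-142.]);a=.415;x=np.array([np.cos(a),-np.sin(a)]);y=np.array([np.sin(a),np.cos(a)])
  for r in(p,q,np.array([608,-71])): print('rack frame',x@(r[:2]-C),y@(r[:2]-C))
E
```

```text
[694. -20. 180.] [670. -74. 180.]
rack frame -9.733431287716536 128.55438733237565
rack frame -10.012407053382573 69.60203820770938
rack frame -67.97648683864865 47.63609174853691
```

Request:
apply_moves --commands '[[[0,0,0,0],[0,0,0,0],[0,0,0,0],[0,0,0,0],[0,0,0.01,0],[0,0,0.025,0],[0,0,0.05,0],[0,0,0.08,0]]]' --gripper 0.06

```text
t: 17.0
ee_pos: [660.2, -93.8, 423.3]
orientation: [1.511, 0.981, -1.511]
ft_force: [0.6, 0.2, -0.2]
width: 60.3
```

```bash
python3 - <<'E'
from h import *
o=readout.get_obs(); print(o['t'],o['ee_pos'],o['ft_force'],o['width'])
s=cam('scene','scene7');d=cam('side','side7');w=cam('wrist','wrist7')
a=np.hstack([cv2.resize(s['img'][170:290,250:400,::-1],(400,320)),cv2.resize(w['img'][:,:,::-1],(400,320))]);cv2.imwrite('pics/m7.png',a)
for c in('scene','side','wrist'): print([(e['conf'],np.round(e['position'])) for n in('panel','carrier','grip','warmer') for e in models.place_of(c,n)[:1]])
E
```

```text
17.0 [660.24542163 -93.8188684  423.32703281] [ 0.59609937  0.22892131 -0.21384019] 60.336098062893626
[(0.77, array([610., -72.,   0.]))]
[(0.63, array([610., -72.,   2.])), (0.95, array([ 406., -129.,   26.])), (0.73, array([ 403., -125.,  206.])), (0.62, array([ 408., -128.,   -2.]))]
[(0.89, array([608., -72.,   1.])), (0.64, array([608., -71.,   1.])), (0.31, array([ 626., -185.,   16.])), (0.62, array([ 411., -130.,    3.]))]
```

View pics/m7.png

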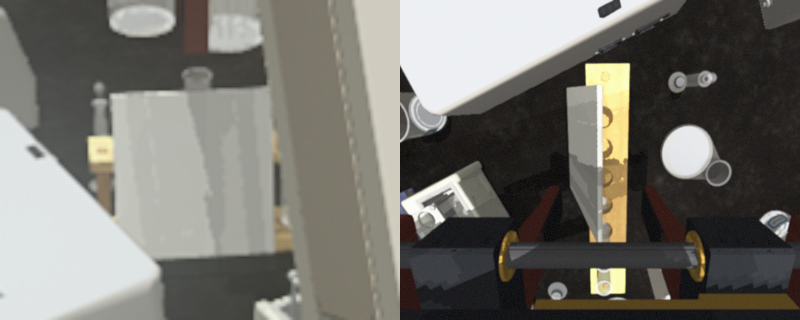

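Request:
apply_moves --commands '[[[0,0,0.03,0],[-0.05,-0.006,0.06,0.05],[-0.1,-0.013,0.1,0.15],[-0.15,-0.02,0.1,0.25],[-0.2,-0.026,0.1,0.35],[-0.24,-0.031,0.1,0.4],[-0.254,-0.033,0.1,0.415],[-0.254,-0.033,0.1,0.415]]]' --gripper 0.0878

```text
t: 18.75
ee_pos: [406.3, -127.0, 522.2]
orientation: [1.214, 1.205, -1.212]
ft_force: [0.2, -0.0, 0.3]
width: 88.3
```

```bash
python3 - <<'E'
from h import *
o=readout.get_obs(); print(o['t'],o['ee_pos'],o['ft_force'],o['width'])
s=cam('scene','scene8');d=cam('side','side8');w=cam('wrist','wrist8')
for c in('scene','side','wrist'): print([(n,e['conf'],np.round(e['position'])) for n in('panel','carrier','grip','warmer','tube_1') for e in models.place_of(c,n)[:4 if n=='tube_1' else 1]])
E
```

```text
18.75 [ 406.29370007 -126.97701367  522.17083222] [ 0.24316136 -0.0074956   0.2761352 ] 88.32087729981251
[('panel', 0.58, array([609., -73.,   0.])), ('carrier', 0.66, array([419.,  58.,   0.])), ('tube_1', 0.62, array([407., -76.,  35.])), ('tube_1', 0.6, array([ 608., -224.,   16.]))]
[('panel', 0.69, array([610., -72.,   1.])), ('carrier', 0.92, array([ 406., -130.,   29.])), ('grip', 0.86, array([ 405., -122.,  207.])), ('warmer', 0.77, array([ 407., -128.,   -2.])), ('tube_1', 0.72, array([ 409., -101.,   33.])), ('tube_1', 0.68, array([ 410., -151.,   34.])), ('tube_1', 0.65, array([ 404., -125.,  206.])), ('tube_1', 0.59, array([405., -72.,  36.]))]
[('panel', 0.85, array([606., -72.,   0.])), ('carrier', 0.95, array([ 406., -127.,   31.])), ('grip', 0.95, array([ 408., -126.,  204.])), ('tube_1', 0.82, array([409., -77.,  37.])), ('tube_1', 0.45, array([ 404., -100.,   35.]))]
```

View pics/wrist8.png

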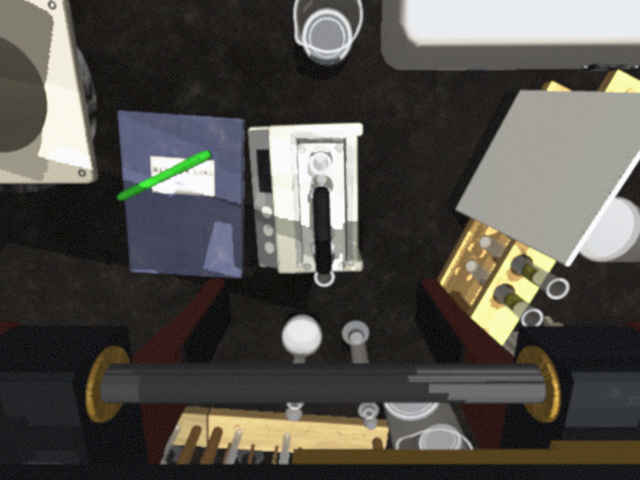

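View pics/scene8.png

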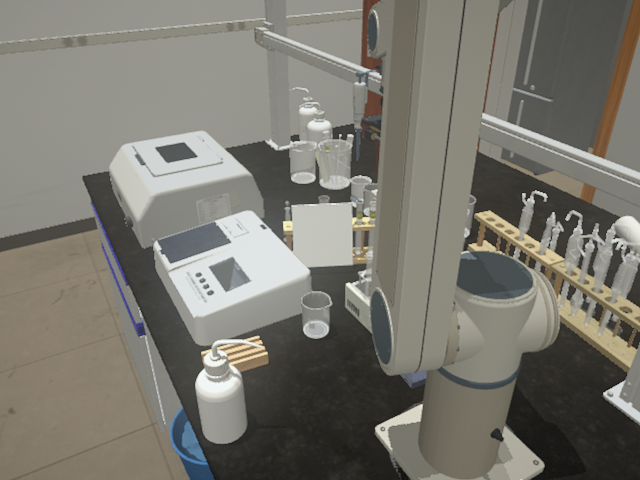

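View pics/side8.png

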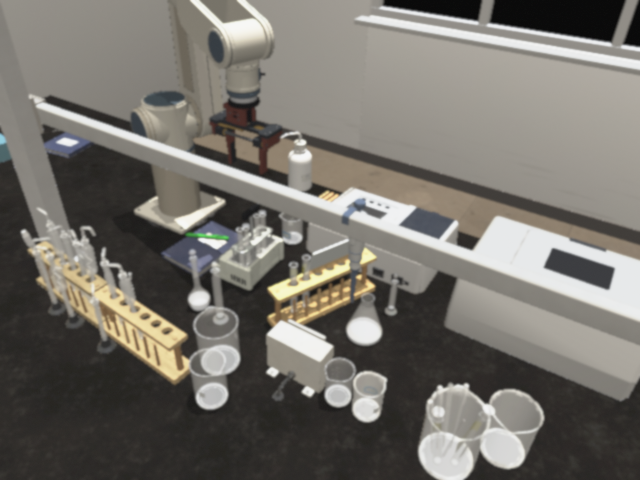

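```bash
python3 - <<'E'
from h import *
w=cam('wrist')
print(hit(w,321.5,187,2,214).round(1),hit(w,323,268,2,214).round(1))
a=w['img'][110:300,240:400,::-1];cv2.imwrite('pics/w8c.png',cv2.resize(a,None,fx=3.1,fy=3.1))
E
```

```text
[405.9 -88.8 214. ] [ 406.8 -154.7  214. ]
```

View pics/w8c.png

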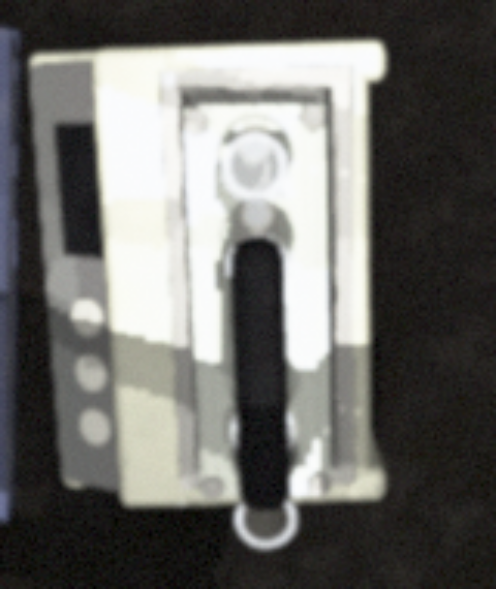

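Request:
apply_moves --commands '[[[0.001,0.001,-0.05,0],[0.001,0.001,-0.1,0],[0.001,0.001,-0.14,0],[0.001,0.001,-0.155,0],[0.001,0.001,-0.155,0],[0.001,0.001,-0.155,0]]]'

```text
t: 20.45
ee_pos: [407.7, -126.0, 367.4]
orientation: [1.212, 1.206, -1.212]
ft_force: [-0.7, 0.7, 0.1]
width: 88.1
```

Request:
apply_moves --commands '[[[0,0,0,0],[0,0,0,0],[0,0,0,0],[0,0,0,0],[0,0,0,0],[0,0,0,0]]]' --gripper 0.022

```text
t: 21.2
ee_pos: [407.3, -125.8, 366.6]
orientation: [1.212, 1.207, -1.212]
ft_force: [-0.6, -0.8, -0.4]
width: 31.7
```

```bash
python3 - <<'E'
from h import *
o=readout.get_obs(); print(o['t'],o['ee_pos'],o['ft_force'],o['width'])
w=cam('wrist','wrist9');d=cam('side','side9')
a=np.hstack([cv2.resize(d['img'][130:300,190:330,::-1],(330,400)),cv2.resize(w['img'][:,:,::-1],(460,400))]);cv2.imwrite('pics/m9.png',a)
E
```

```text
21.2 [ 407.31145906 -125.84327437  366.64521843] [-0.56299559 -0.78008568 -0.399443  ] 31.74897917057791
```

View pics/m9.png

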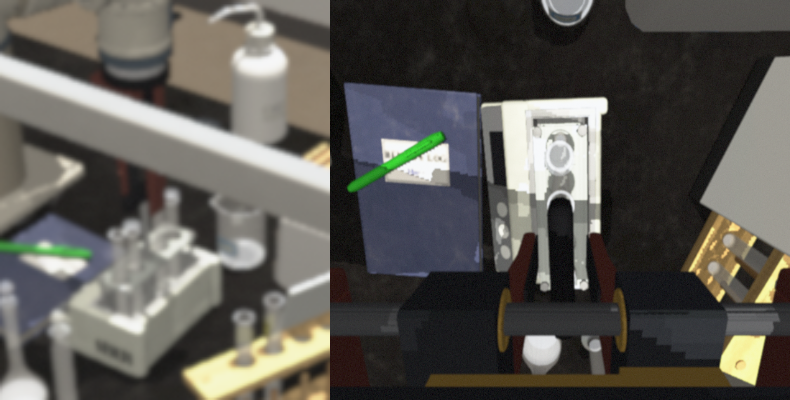

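Request:
apply_moves --commands '[[[0,0,0,0],[0,0,0,0],[0,0,0,0],[0,0,0,0],[0,0,0,0]]]' --gripper 0.0

```text
t: 21.92
ee_pos: [407.3, -125.8, 366.6]
orientation: [1.212, 1.207, -1.212]
ft_force: [0.2, -0.4, -0.8]
width: 13.7
```

Request:
apply_moves --commands '[[[0,0,0.004,0],[0,0,0.01,0],[0,0,0.02,0],[0,0,0.03,0],[0,0,0.04,0],[0,0,0.05,0],[0,0,0.06,0],[0,0,0.06,0]]]'

```text
t: 22.92
ee_pos: [407.5, -125.9, 427.5]
orientation: [1.213, 1.206, -1.211]
ft_force: [1.0, 0.1, -4.4]
width: 13.5
```

```bash
python3 - <<'E'
from h import *
o=readout.get_obs(); print(o['t'],o['ee_pos'],o['ft_force'],o['moment'],o['width'])
w=cam('wrist','wrist10');d=cam('side','side10')
a=np.hstack([cv2.resize(d['img'][130:300,190:330,::-1],(330,400)),cv2.resize(w['img'][:,:,::-1],(460,400))]);cv2.imwrite('pics/m10.png',a)
E
```

```text
22.925 [ 407.53527202 -125.90426158  427.53691178] [ 0.96430834  0.12717919 -4.37343305] [-0.02326788 -0.10814234  0.00902196] 13.546815700892681
```

View pics/m10.png

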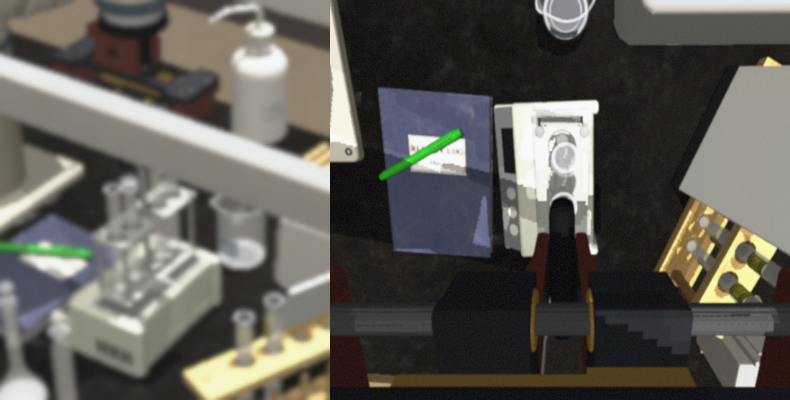

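Request:
apply_moves --commands '[[[0,0,0.01,0],[0,0,0.025,0],[0,0,0.04,0],[0,0,0.055,0],[0,0,0.065,0],[0,0,0.07,0],[0,0,0.07,0],[0,0,0.07,0]]]'

```text
t: 24.02
ee_pos: [407.2, -125.8, 496.2]
orientation: [1.212, 1.208, -1.213]
ft_force: [-1.2, 0.5, -4.2]
width: 13.7
```

Request:
apply_moves --commands '[[[0.004,0.002,0,-0.01],[0.014,0.006,0,-0.04],[0.028,0.012,0,-0.08],[0.042,0.018,0,-0.12],[0.056,0.024,0,-0.16],[0.066,0.028,0,-0.19],[0.071,0.03,0,-0.205],[0.072,0.03,0,-0.21]]]'

```text
t: 25.02
ee_pos: [479.5, -95.7, 496.4]
orientation: [1.365, 1.101, -1.365]
ft_force: [0.6, 0.1, -3.5]
width: 13.7
```

Request:
apply_moves --commands '[[[0.004,0.002,0,-0.01],[0.014,0.006,0,-0.04],[0.028,0.012,0,-0.08],[0.042,0.018,0,-0.12],[0.056,0.024,0,-0.16],[0.066,0.028,0,-0.19],[0.071,0.03,0,-0.2],[0.072,0.03,0,-0.205]]]'

```text
t: 26.02
ee_pos: [551.3, -65.8, 496.6]
orientation: [1.51, 0.981, -1.511]
ft_force: [0.2, 0.0, -3.9]
width: 13.7
```

```bash
python3 - <<'E'
from h import *
o=readout.get_obs(); print(o['t'],o['ee_pos'],o['ft_force'],o['moment'],o['width'])
w=cam('wrist','wrist11');d=cam('side','side11');s=cam('scene','scene11')
for c in('scene','side','wrist'): print([(n,e['conf'],np.round(e['position'])) for n in('panel','carrier','grip','tube_1') for e in models.place_of(c,n)[:4 if n=='tube_1' else 1]])
E
```

```text
26.025 [551.33643128 -65.81230535 496.56534052] [ 0.15000017  0.0436754  -3.91175322] [-0.07649092 -0.06943208 -0.0198888 ] 13.658388760945387
[('panel', 0.67, array([422.,  56.,  -1.])), ('carrier', 0.9, array([552., -70., 159.])), ('grip', 0.57, array([547., -68., 331.])), ('tube_1', 0.87, array([563., -44., 166.])), ('tube_1', 0.76, array([544., -88., 166.])), ('tube_1', 0.62, array([ 531., -116.,  166.])), ('tube_1', 0.53, array([573., -22., 166.]))]
[('panel', 0.55, array([610., -71.,   2.])), ('carrier', 0.66, array([549., -69., 158.])), ('grip', 0.77, array([547., -67., 337.])), ('tube_1', 0.58, array([ 527., -109.,  168.]))]
[('panel', 0.92, array([608., -70.,   1.])), ('carrier', 0.89, array([548., -67., 164.])), ('grip', 0.9, array([553., -69., 331.])), ('tube_1', 0.92, array([576., -21., 166.])), ('tube_1', 0.78, array([558., -45., 166.]))]
```

View pics/wrist11.png

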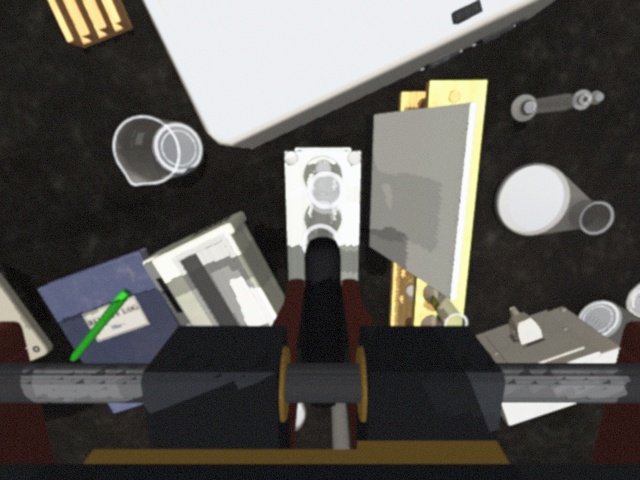

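View pics/scene11.png

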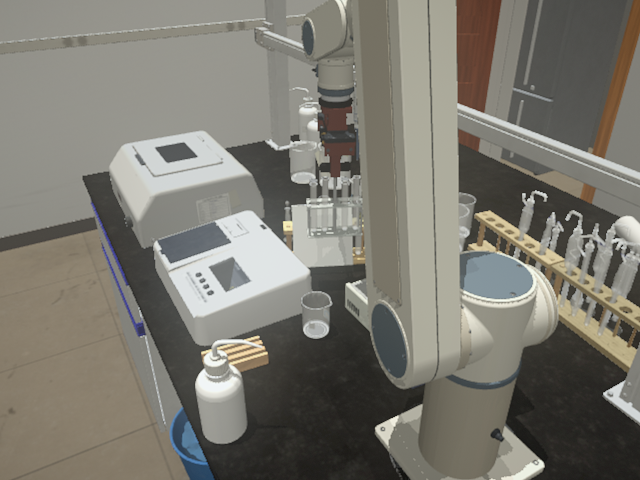

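Request:
apply_moves --commands '[[[0,0,-0.006,0],[0,0,-0.02,0],[0,0,-0.036,0],[0,0,-0.052,0],[0,0,-0.07,0],[0,0,-0.09,0],[0,0,-0.104,0],[0,0,-0.11,0]]]'

```text
t: 27.78
ee_pos: [551.2, -65.8, 385.4]
orientation: [1.51, 0.982, -1.512]
ft_force: [-0.4, 0.1, -3.7]
width: 13.7
```

Request:
apply_moves --commands '[[[0,0,0,0],[0,0,0,0],[0,0,0,0],[0,0,0,0],[0,0,0,0],[0,0,0,0],[0,0,0,0],[0,0,0,0]]]'

```text
t: 28.78
ee_pos: [551.3, -65.8, 386.6]
orientation: [1.511, 0.981, -1.511]
ft_force: [-0.4, -0.5, -3.6]
width: 13.6
```

```bash
python3 - <<'E'
from h import *
o=readout.get_obs(); print(o['t'],o['ee_pos'],o['ft_force'],o['moment'],o['width'])
w=cam('wrist','wrist12');d=cam('side','side12');s=cam('scene','scene12')
a=np.hstack([cv2.resize(s['img'][170:310,260:400,::-1],(400,400)),cv2.resize(d['img'][180:330,230:380,::-1],(400,400))]);cv2.imwrite('pics/m12.png',a)
for c in('scene','side','wrist'): print([(n,round(e['conf'],2),np.round(e['position'])) for n in('panel','carrier','grip','tube_1','small_beaker') for e in models.place_of(c,n)[:4 if n=='tube_1' else 1]])
E
```

```text
28.775 [551.29591568 -65.8458982  386.64470953] [-0.44869602 -0.50184993 -3.59164852] [-0.04988356 -0.01863163  0.00230093] 13.61280751407996
[('panel', 0.95, array([610., -73.,  -1.])), ('carrier', 0.63, array([552., -69.,  49.])), ('grip', 0.71, array([548., -62., 226.])), ('tube_1', 0.78, array([545., -87.,  56.])), ('tube_1', 0.73, array([571., -18.,  56.])), ('tube_1', 0.56, array([563., -42.,  56.])), ('tube_1', 0.54, array([ 534., -117.,   54.])), ('small_beaker', 0.9, array([418.,  60.,  -0.]))]
[('panel', 0.83, array([609., -69.,   3.])), ('carrier', 0.76, array([551., -67.,  47.])), ('grip', 0.5, array([ 539., -446.,    0.])), ('tube_1', 0.77, array([540., -90.,  56.])), ('tube_1', 0.56, array([570., -19.,  55.])), ('tube_1', 0.4, array([560., -47.,  53.])), ('small_beaker', 0.85, array([413.,  63.,   3.]))]
[('panel', 0.65, array([608., -68.,   1.])), ('carrier', 0.69, array([549., -69.,  54.])), ('grip', 0.68, array([551., -67., 220.])), ('tube_1', 0.82, array([556., -43.,  53.])), ('tube_1', 0.66, array([572., -22.,  54.])), ('small_beaker', 0.86, array([412.,  66.,  -1.]))]
```

View pics/m12.png

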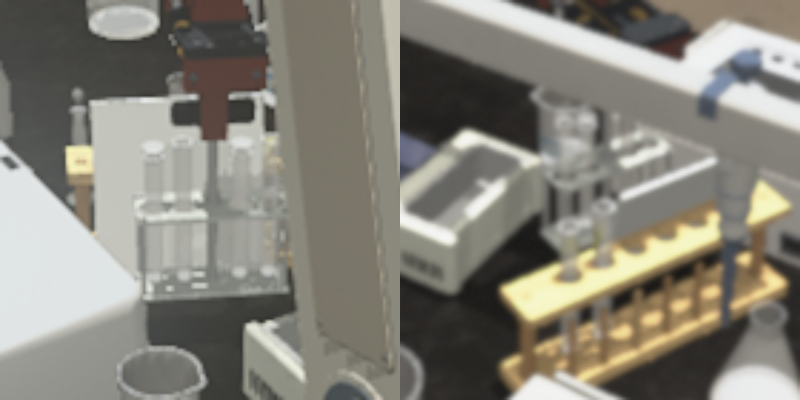

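View pics/wrist12.png

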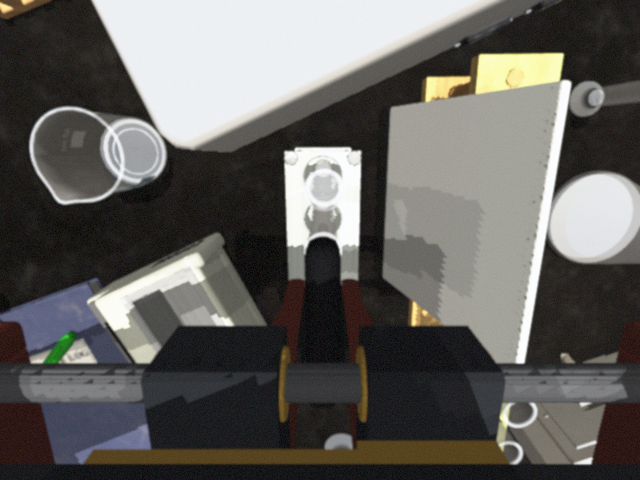

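Request:
apply_moves --commands '[[[0.002,0.001,0,0],[0.004,0.002,0,0],[0.006,0.003,0,0],[0.008,0.003,0,0],[0.008,0.003,0,0],[0.008,0.003,0,0],[0.008,0.003,0,0],[0.008,0.003,0,0]]]'

```text
t: 30.68
ee_pos: [559.3, -62.8, 386.7]
orientation: [1.511, 0.981, -1.511]
ft_force: [0.3, 0.3, -3.1]
width: 13.7
```

Request:
apply_moves --commands '[[[0,0,0,0],[0,0,0,0],[0,0,0,0],[0,0,0,0],[0,0,0,0],[0,0,0,0],[0,0,0,0],[0,0,0,0]]]'

```text
t: 31.68
ee_pos: [559.3, -62.8, 386.7]
orientation: [1.511, 0.981, -1.511]
ft_force: [0.7, 0.0, -3.6]
width: 13.7
```

```bash
python3 - <<'E'
from h import *
o=readout.get_obs(); print(o['t'],o['ee_pos'],o['ft_force'],o['width'])
w=cam('wrist','wrist13');s=cam('scene','scene13');d=cam('side','side13')
y=np.array([np.sin(.417),np.cos(.417)])
for c in('scene','side','wrist'):
    p=models.place_of(c,'panel')[:1];q=models.place_of(c,'carrier')[:1]
    if p and q: P,Q=np.array(p[0]['position']),np.array(q[0]['position']); print(c,P.round(),Q.round(),'dy',y@(Q-P)[:2],'d',np.hypot(*(Q-P)[:2]))
a=np.hstack([cv2.resize(s['img'][170:310,260:400,::-1],(380,400)),cv2.resize(w['img'][:,:,::-1],(420,400))]);cv2.imwrite('pics/m13.png',a)
E
```

```text
31.675 [559.31587193 -62.8429412  386.67523306] [ 0.71887748  0.02911362 -3.63781516] 13.65497534403924
scene [608. -74.   0.] [563. -66.  51.] dy -11.623204539919762 d 45.047197471096915
side [609. -71.   3.] [557. -65.  49.] dy -15.5855847565693 d 52.13492111819109
wrist [607. -72.   4.] [561. -65.  54.] dy -12.332591324162557 d 46.30205179039041
```

View pics/m13.png

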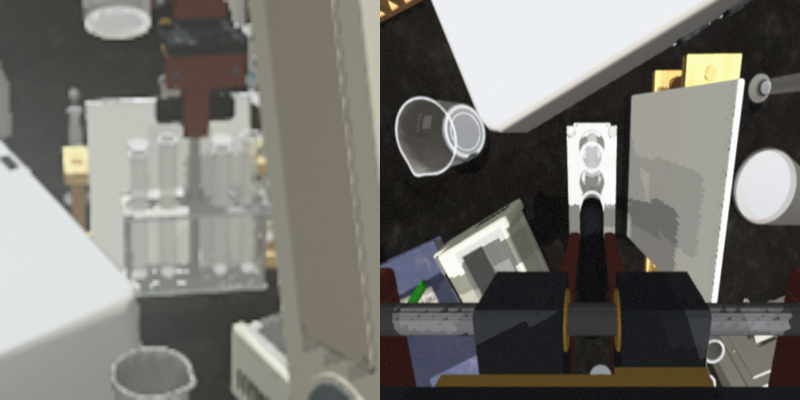

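The final picture shows the carrier level and parallel to the panel, with gaps to both the panel and the analyser. All four tubes are in place, and the forces are steady, so I'm handing it in.

```bash
python3 -c "
from workcell import workorder
print(workorder.close_job())"
```

```text
the job is handed in; nothing more can be done
None
```

The job is handed in, with the panel leaning on the rack and the carrier held still in front of it. `close_job()` gives no verdict, so what follows are my own last checks, at about 31.7 s of the 61 s allowed.

**Panel:** I lifted it out of the stand, set its foot on the bench about 67 mm in front of the rack's centre line, tipped it back and let go. The wrist picture taken just before release gave a lean of about 0.31 rad (18°). Its foot has stayed at about (608, -72) mm in every reading since.

**Carrier:** I lifted it straight up by its grip and now hold it there.
- **Height and level:** it is about 50 mm above the bench and looks level in the pictures.
- **Position:** it is 45–52 mm from the panel's foot and parallel to the panel, by the commanded turn and the pictures. It sits 12–16 mm off the middle of the panel's width, because I kept it clear of the analyser (limit 30 mm).
- **Grip:** the fingers are on the 14 mm bar at 13.7 mm opening. The load is steady at about 3.6 N.
- **Tubes:** the scene picture shows all four in the carrier.

**Checks that disagreed:**
- The networks and the three cameras differed by a few mm.
- My own wrist-camera positions from high up sat about 7 mm off the networks in y. The closer views agreed.
- The small beaker, the only bystander I re-measured, stayed within the networks' scatter. I saw no sign that anything else had moved.

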